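# Unlock the seized goods strongbox

## Robot

A 6-joint arm with a two-finger parallel gripper is mounted at the origin on the work surface. World frame = base frame: x ahead of the robot, y to its left, z up, the work surface at z = 0. Lengths are in m, angles in rad, forces in N, time in s.
With the tool pointing down it reaches from about 0.35 to 1 m from the base axis. Payload 7.1 kg.
Tool frame: the origin (TCP) lies on the centre line of the jaws, within the pads' length; the fingertips stand 22 mm ahead of it and the grasp point (between the pads) lies 3 mm ahead of it (r.tip_extent is the distance from the TCP to the fingertips, in m); z points along the fingers, y is the direction in which the jaws open and shut (so a half turn about z gives the same grasp; the last joint's range is limited). The gripper opens to 85 mm and grips with 20 to 120 N. Pads are 22 mm wide; open, the fingers measure 114 mm over their backs; the gripper's body (76 mm by 85 mm) begins 54 mm behind the grasp point. The pads swing forward as they close: fully open they stand 13 mm farther back than shut.
Start: joints at [1.21, 0.423, 1.63, -0, 1.089, -0.019], TCP at [0.209, 0.589, 0.253] pointing down, gripper open.
Joint ranges: [-3, 3], [-0.9, 2.11], [0.09, 2.58], [-1.31, 4.45], [0.11, 2.69], [-2.54, 2.54]. Speed limits (rad/s): [2.39, 2.39, 3.01, 3.14, 3.14, 3.14].

## Interface

Orientations are given as a rotation vector (axis times angle).
In Python, from workcell import telemetry, optics, order, r gives the robot as it stands.
- The arm moves only by the shell command python3 -m handwheel 'ROWS' [OPENING] [FORCE]. ROWS is JSON, a list of rows, each an object of numbers: "tx", "ty", "tz": the shift along the tool's x, y, z in mm; "ax", "ay", "az": the turn, a rotation vector about the tool's x, y, z in rad. In form: [{"tx": .., "ty": .., "tz": .., "ax": .., "ay": .., "az": ..}, ...]. A call has 1 to 20 rows; each row is the pose to reach, as a shift and turn from the pose commanded when the call began, along the tool's axes at that moment; what a row does not reach only later rows make up. A row lasts 1/8 s, in which the tool goes at most 62.5 mm and 10.7 degrees, less where a joint would pass 70% of its speed; a pose out of reach is approached as far as the arm can. A call with a gripper value outside its range is refused whole. OPENING is the opening, from -1 (shut) to 1 (fully open), set as the call begins (- or left out, the last holds). The fingers move at their own pace and stop on an object; FORCE is the grip in N (left out, the last holds). Time passes only in rows, so rows that repeat a pose let the fingers close. It gives the time, the measured TCP pose, the force and the opening at its end, in the units of the state.
- telemetry.observe(): the state, without advancing time (a new reading comes with each control period).
- optics.grab_frame(name): name is "side" or "top" or "wrist"; returns a dict with "image" (420x560x3 uint8, blue, green, red), "range_z" (420x560 float32, m along the optical axis (not along the pixel's ray), 0 where there is no reading), "mtx" (3x3 intrinsics, pixels), "k1" (the pictures are not rectified: a ray, as slopes to the right and down, at radius r is drawn at 1 + k1 r^2 times it, then the intrinsics apply), "eye" and "orientation" of the camera in the world; the wrist camera has in their place "hand_eye" (4x4, takes a point from camera to tool coordinates, whose origin is the TCP and whose axes are the flange's). Camera axes: x right, y down, z forward; pixel columns grow to the right and rows downward; lengths in m; the calibration is good to about 2 mm. A picture is of the moment at which its call begins: read the wrist's pose just before it.
- order.finish_job(): hands the job in, once; it reports no verdict.
Trained networks look in the newest picture that a camera, given by its name, has taken for a name from the list of things; names that differ only in an ending like _2 or _b are one class to them, and where a whole thing is asked for, a point or a joint stands for the part that bears it (a point fixed in the world has none). Each returns a list of dicts, best first, with "p" (0 to 1); they miss things now and then, are a little off and sometimes report something else, mostly with a low value. They report only what shows in the picture. A call takes as long as a camera call.
- optics.boxes_of(camera, label): "position" ([x, y, z] in m, in world coordinates, good to about 4 mm: the middle of the surface that is visible of it).
- optics.cut_out(camera, label): "region" (420x560 bool, what is visible of it).
The state is a dict: "time": time; "joint_pos": joint angles; "dq": joint speeds; "joint_efforts": joint torques, N m; "ee_pos": TCP position; "eef_rot": TCP orientation; "force": force on the tool from outside, world axes, zero at the start; "wrist_torque": the same for the moment, N m; "finger_gap": opening from 0.0 (shut) to 1.0 (fully open).
Only numpy, scipy, OpenCV 4.12 (cv2) and the standard library are available. Lean on these libraries where they do the work, as an engineer would, in place of code of your own. Each camera call takes 0.05 s, during which the arm holds its last target.

## Task

Unlock the strongbox of seized goods: roll the left thumbwheel to 2 and the right one to 5 without disturbing the middle one, which already stands at 4, then slide the orange bolt fully to the left and let go. The lock is worn and delicate, so feel for each wheel and never put more than 20 N on any part of it, and leave the cosmetics lying around as they are.

Things in the scene. Friction and masses are not known exactly. Their poses are not given: they have to be found in the camera images.
- lock: aluminium code lock on the grey strongbox (its lid 100 mm up). Housing 76 (x) x 200 (y) x 40 mm; origin: centre of its underside; x away from the robot, y left. Three wheels in a row along y (axles along y), orange bolt tab at y = -82 mm. A wheel reads the number facing up between two red marks: n dots as on a die, on white (1), yellow (2), green (3), blue (4), red (5), black (6)
- left_top (a point): nominal top of the left thumbwheel (50 mm diameter, 18 mm wide), fixed on the housing, (0, 75, 54) mm in the lock's frame. The wheel's real top is up to 5 mm higher or lower (worn, each its own): feel for it. Sprung: gives from 2.5 N on, 4 N more per mm, 9 mm of travel. An 8 to 13 N press drags the rim along
- middle_top (a point): nominal top of the middle thumbwheel (50 mm diameter, 18 mm wide), fixed on the housing, (0, 30, 54) mm in the lock's frame. The wheel's real top is up to 5 mm higher or lower (worn, each its own): feel for it. Sprung: gives from 2.5 N on, 4 N more per mm, 9 mm of travel. An 8 to 13 N press drags the rim along
- right_top (a point): nominal top of the right thumbwheel (50 mm diameter, 18 mm wide), fixed on the housing, (0, -15, 54) mm in the lock's frame. The wheel's real top is up to 5 mm higher or lower (worn, each its own): feel for it. Sprung: gives from 2.5 N on, 4 N more per mm, 9 mm of travel. An 8 to 13 N press drags the rim along
- wheel_left (a joint): left thumbwheel, rad. Number n faces up at (n-1)*1.0472: 2 is 1.047. Grows as its top is rolled away from the robot (lock's +x), falls as it is rolled towards it; 0.04 rad per mm of rim. Stops at -0.35 and 5.6, no clicks: stays where left, held by friction (2.5 N at the rim).
- wheel_middle (a joint): middle thumbwheel, rad. Number n faces up at (n-1)*1.0472: 4 is 3.142. Grows as its top is rolled away from the robot (lock's +x), falls as it is rolled towards it; 0.04 rad per mm of rim. Stops at -0.35 and 5.6, no clicks: stays where left, held by friction (2.5 N at the rim). It starts at 4 and must stay there
- wheel_right (a joint): right thumbwheel, rad. Number n faces up at (n-1)*1.0472: 5 is 4.189. Grows as its top is rolled away from the robot (lock's +x), falls as it is rolled towards it; 0.04 rad per mm of rim. Stops at -0.35 and 5.6, no clicks: stays where left, held by friction (2.5 N at the rim).
- bolt (a joint): orange bolt, m: 0 shut, 0.022 fully open, against a rubber stop (5 N per mm); slides along the lock's +y (to the left, towards the wheels) against 3 N of friction and stays where it is left. The wheels block it inside the lock after a few mm unless all three stand at the code 2-4-5
- bolt_tab (a point): centre of the orange bolt tab, an upright block 30 (x) x 12 (y) x 24 mm (z) in the lock's frame that stands on the housing's top, moving with the bolt
- lipstick_mid (a point): bystander: red lipstick, 21 mm diameter, 72 mm high, standing on the strongbox's lid beyond the lock; the point is half-way up
- cream_jar: bystander: white jar, 60 mm diameter, 42 mm high, on the strongbox's lid beyond the lock; origin under its centre
- carton_orange: bystander: orange carton 70 x 120 x 35 mm on the table; origin under its centre
- carton_black: bystander: black carton 90 x 130 x 45 mm on the table; origin under its centre
- foundation: bystander: amber bottle, 40 mm diameter, 110 mm high, standing on the table; origin under its centre
- spray: bystander: metal bottle, 48 mm diameter, 140 mm high, standing on the table; origin under its centre
- carton_pink: bystander: pink carton 60 x 150 x 30 mm on the table; origin under its centre

How it is judged:
On the way, in this order (a step that is already met when the one before it is completed fails the run):
1. the wheels stand at 2, 4 and 5 (left and right within 0.17 rad, middle within 0.2 rad) (value of joint wheel_left between 0.8772 and 1.2172 rad and value of joint wheel_middle between 2.9416 and 3.3416 rad and value of joint wheel_right between 4.0188 and 4.3588 rad), for 0.2 s.
2. then the bolt is slid fully to the left with the code still standing (all of step 1 and value of joint bolt above 0.0195 m), for 0.2 s.
At the end, for the whole second after the job is handed in: left wheel at 2 (1.047 rad) and right wheel at 5 (4.189 rad), each within 0.17 rad; middle wheel at 4 (3.142 rad) within 0.2 rad; bolt slid open more than 19.5 mm of its 22 mm; lock let go (all of step 2); the robot touches nothing.
It fails at once if more than 20 N from the robot on any part of the lock (contact force between any of the fingers, the arm and lock above 20 N).
It fails at once if the middle wheel is turned more than 0.2 rad off its 4 (value of joint wheel_middle below 2.942 rad or value of joint wheel_middle above 3.342 rad).
It fails at once if a bystander is moved more than 25 mm or knocked over (distance of any of lipstick_mid, cream_jar, carton_orange, carton_black, foundation, spray, carton_pink from where it was at the start of the episode above 0.025 m or angle between any of lipstick_mid, cream_jar, foundation, spray's own z axis and vertical above 0.4 rad).
It also fails if it takes over 67 s, if anything falls off the work surface, if the arm or the gripper's body presses on something with over 40 N, if the wrist force passes 120 N, or if a joint passes its speed limit or range.

## Working session

There is one attempt and no reset: what is moved stays moved. The work goes in short steps, Python scripts to look and compute and a shell command to move; the robot and the scene stay as the last step left them, time stands still between calls to the robot, and variables do not carry over. Pictures are saved under pics/ and viewed, and the job is handed in when it is done.

```bash
ls; mkdir -p pics; python3 - <<'E'
from workcell import telemetry, optics, order, r
import cv2,numpy as np
s=telemetry.observe()
for k,v in s.items(): print(k,np.round(v,4))
print(r.tip_extent)
for n in ["side","top","wrist"]:
    f=optics.grab_frame(n); cv2.imwrite(f"pics/{n}0.png",f["image"])
    print(n,{k:np.round(v,4).tolist() for k,v in f.items() if k not in("image","range_z")})
    for l in ["lock","bolt_tab","lipstick_mid","cream_jar"]:
        print(l,[(np.round(d["position"],4).tolist(),round(d["p"],2)) for d in optics.boxes_of(n,l)[:2]])
print(telemetry.observe()["time"])
E
```

```text
pics
time 0.0
joint_pos [ 1.21    0.4239  1.6307 -0.      1.0886 -0.019 ]
dq [ 0.0002 -0.0006  0.0027  0.0005 -0.0011  0.0003]
joint_efforts [ 0.00000e+00 -5.57390e+01 -2.81749e+01  0.00000e+00  7.20000e-03
 -0.00000e+00]
ee_pos [0.2093 0.5884 0.2525]
eef_rot [-5.3420e-01 -3.0956e+00  2.5000e-03]
force [-0.1948 -0.2192  0.2022]
wrist_torque [0.0009 0.0187 0.0672]
finger_gap 0.9969
0.022
side {'mtx': [[476.4763, 0.0, 266.3071], [0.0, 476.4763, 212.3001], [0.0, 0.0, 1.0]], 'k1': -0.166, 'eye': [-0.0595, -0.5353, 1.1127], 'orientation': [-2.3272, 0.9604, -0.3254]}
lock [([0.4744, -0.1008, 0.1402], 0.59)]
bolt_tab [([0.4523, -0.4269, 0.0716], 0.41)]
lipstick_mid [([0.6259, 0.0027, 0.1427], 0.68)]
cream_jar [([0.5767, -0.1318, 0.1432], 0.71), ([0.4766, -0.1078, 0.1546], 0.43)]
top {'mtx': [[428.9599, 0.0, 282.6232], [0.0, 428.9599, 211.7711], [0.0, 0.0, 1.0]], 'k1': -0.0951, 'eye': [0.2927, -0.0154, 1.1801], 'orientation': [-2.0793, 2.1453, -0.1938]}
lock [([0.4834, -0.0858, 0.1409], 0.58)]
bolt_tab []
lipstick_mid [([0.6279, 0.0071, 0.1538], 0.47)]
cream_jar [([0.5825, -0.1247, 0.1451], 0.79)]
wrist {'mtx': [[322.1221, 0.0, 275.7259], [0.0, 322.1221, 207.5835], [0.0, 0.0, 1.0]], 'k1': -0.0611, 'hand_eye': [[-0.0002, -0.9597, -0.281, 0.0706], [1.0, -0.0002, 0.0001, 0.001], [-0.0002, -0.281, 0.9597, -0.12], [0.0, 0.0, 0.0, 1.0]]}
lock []
bolt_tab []
lipstick_mid []
cream_jar []
0.75
```

View pics/side0.png

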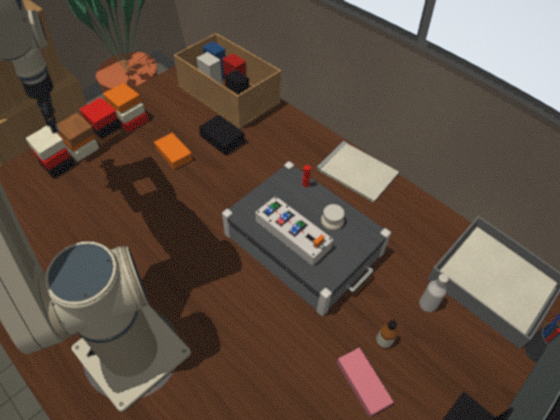

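View pics/top0.png

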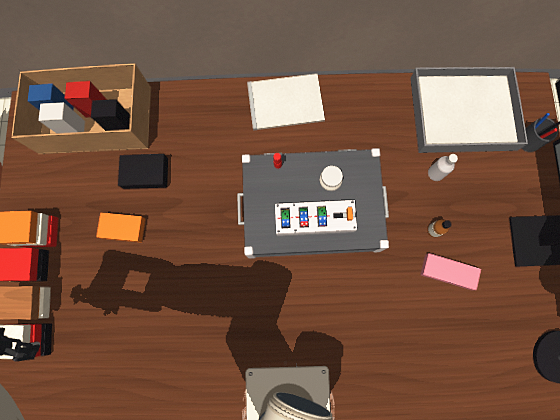

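The side view shows the lock at about (295,229) on the strongbox, with the jar at (332,216) and the lipstick at (306,177). In the top view the wheels are at about columns 285, 304 and 322 (row 216), and the bolt is at (350,214). Next I'll enlarge the lock and fit its pose.

```bash
cat > h.py <<'E'
from workcell import telemetry, optics, order, r
import cv2,numpy as np
from scipy.spatial.transform import Rotation as R
from scipy.optimize import least_squares
def campose(f,s=None):
    if "eye" in f:
        T=np.eye(4);T[:3,:3]=R.from_rotvec(f["orientation"]).as_matrix();T[:3,3]=f["eye"];return T
    T=np.eye(4);T[:3,:3]=R.from_rotvec(s["eef_rot"]).as_matrix();T[:3,3]=s["ee_pos"];return T@np.array(f["hand_eye"])
def grid(f,T):
    K=np.array(f["mtx"]);h,w=f["range_z"].shape
    u,v=np.meshgrid(np.arange(w),np.arange(h))
    p=np.stack([(u-K[0,2])/K[0,0],(v-K[1,2])/K[1,1]],-1)
    q=p.copy()
    for _ in range(8): q=p/(1+f["k1"]*(q**2).sum(-1,keepdims=True))
    z=f["range_z"][...,None]
    P=np.concatenate([q*z,z],-1)
    return P@T[:3,:3].T+T[:3,3]
def proj(f,T,X):
    X=np.atleast_2d(X);c=(X-T[:3,3])@T[:3,:3];q=c[:,:2]/c[:,2:];q=q*(1+f["k1"]*(q**2).sum(1,keepdims=True))
    K=np.array(f["mtx"]);return q*[K[0,0],K[1,1]]+[K[0,2],K[1,2]]
E
python3 - <<'E'
from h import *
f=optics.grab_frame("top");T=campose(f);P=grid(f,T);np.save("top.npy",P)
c=f["image"][190:245,262:372];cv2.imwrite("pics/topc.png",cv2.resize(c,None,fx=7,fy=7,interpolation=cv2.INTER_CUBIC))
f2=optics.grab_frame("side");T2=campose(f2);P2=grid(f2,T2)
c=f2["image"][190:270,245:345];cv2.imwrite("pics/sidec.png",cv2.resize(c,None,fx=7,fy=7,interpolation=cv2.INTER_CUBIC))
for n,Q in(("top",P),("side",P2)):
    m=(Q[...,2]>.13)&(Q[...,2]<.148)&(abs(Q[...,0]-.48)<.07)&(abs(Q[...,1]+.09)<.14)
    # largest component
    k,l,st,ce=cv2.connectedComponentsWithStats(m.astype(np.uint8));i=1+np.argmax(st[1:,4])
    X=Q[l==i];print(n,len(X),X[:,2].mean(),cv2.minAreaRect((X[:,:2]*1000).astype(np.float32)))
    m=abs(Q[...,2]-.1)<.012; m&=(abs(Q[...,0]-.5)<.2)&(abs(Q[...,1]+.09)<.25)
    print("lid z",np.median(Q[m][:,2]),cv2.minAreaRect((Q[m][:,:2]*1000).astype(np.float32)))
E
```

```text
top 2127 0.1402116946610681 ((486.3469543457031, -85.58512878417969), (76.89289093017578, 200.92996215820312), 0.9210110306739807)
lid z 0.1000011736965789 ((536.314697265625, -84.75358581542969), (267.0160217285156, 366.4826965332031), 0.8430749177932739)
side 1745 0.14029002856432593 ((485.3841552734375, -84.1402359008789), (80.1313705444336, 203.16571044921875), 0.9552356600761414)
lid z 0.10051081152009211 ((536.1380004882812, -83.20416259765625), (269.6068115234375, 365.2467346191406), 0.8698883652687073)
```

View pics/topc.png

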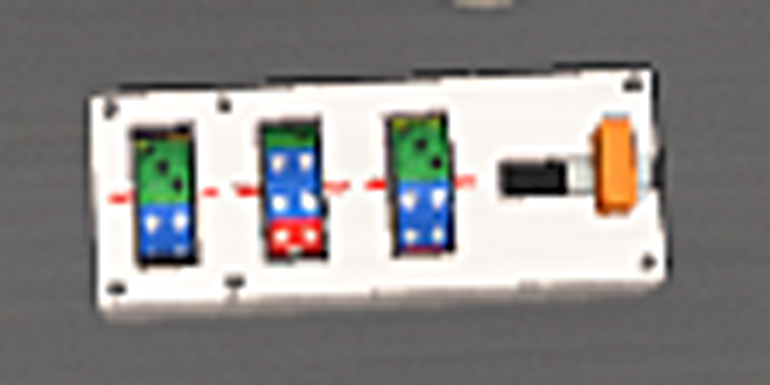

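View pics/sidec.png

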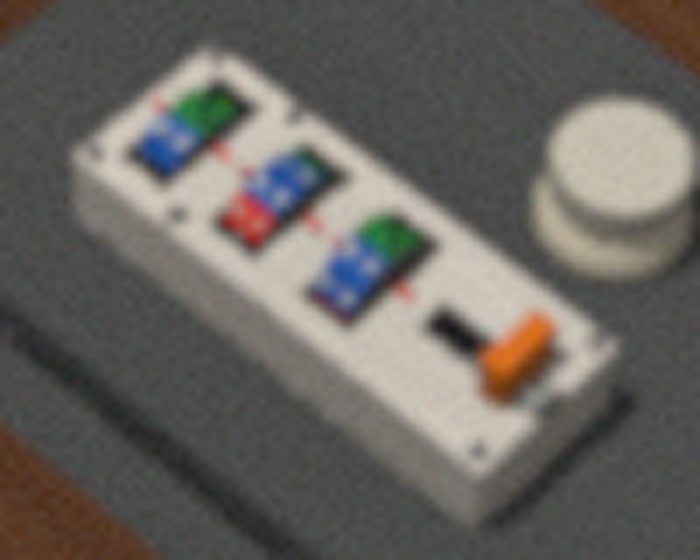

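Image reading: the left wheel sits between 3 and 4 (nearer 3), the middle at 4 and the right between 3 and 4 (nearer 4). The bolt is shut on the right. I'll work out the move to a hover above the lock.

```bash
cat >> h.py <<'E'
YAW=0.0157; O=np.array([.486,-.085,.100])
RL=R.from_euler('z',YAW).as_matrix()
def L2W(p): return O+RL@(np.array(p)/1000.)
def W2L(p): return ((np.asarray(p)-O)@RL)*1000
RT=RL@np.diag([-1.,1,-1])   # tool x=-lock x, y=lock y, down
def go(tip_lock):  # target tip point in lock mm -> tool rel
    s=telemetry.observe();R0=R.from_rotvec(s["eef_rot"]).as_matrix()
    tcp=L2W(tip_lock)+np.array([0,0,.022])
    d=R0.T@(tcp-s["ee_pos"])*1000; a=R.from_matrix(R0.T@RT).as_rotvec()
    print("d",np.round(d,1),"a",np.round(a,4),"t",s["time"],"F",np.round(s["force"],2))
def where():
    s=telemetry.observe();R0=R.from_rotvec(s["eef_rot"]).as_matrix()
    print("t",s["time"],"tip lock",np.round(W2L(np.array(s["ee_pos"])+R0[:,2]*.022),2),"F",np.round(s["force"],2),"gap",s["finger_gap"],"rotErr",np.round(R.from_matrix(R0.T@RT).as_rotvec(),4))
E
python3 -c "
from h import *
go([0,30,128])"
```

```text
d [-475.9 -514.1    3.3] a [ 0.      0.     -0.3575] t 0.85 F [-0.06  0.2  -0.76]
```

```bash
python3 -m handwheel '[{"tx":-476,"ty":-514,"tz":3,"az":-0.3575},{"tx":-476,"ty":-514,"tz":3,"az":-0.3575},{"tx":-476,"ty":-514,"tz":3,"az":-0.3575},{"tx":-476,"ty":-514,"tz":3,"az":-0.3575},{"tx":-476,"ty":-514,"tz":3,"az":-0.3575},{"tx":-476,"ty":-514,"tz":3,"az":-0.3575},{"tx":-476,"ty":-514,"tz":3,"az":-0.3575},{"tx":-476,"ty":-514,"tz":3,"az":-0.3575},{"tx":-476,"ty":-514,"tz":3,"az":-0.3575},{"tx":-476,"ty":-514,"tz":3,"az":-0.3575},{"tx":-476,"ty":-514,"tz":3,"az":-0.3575},{"tx":-476,"ty":-514,"tz":3,"az":-0.3575},{"tx":-476,"ty":-514,"tz":3,"az":-0.3575},{"tx":-476,"ty":-514,"tz":3,"az":-0.3575},{"tx":-476,"ty":-514,"tz":3,"az":-0.3575}]' -1 20; python3 - <<'E'
from h import *
where()
s=telemetry.observe();f=optics.grab_frame("wrist");cv2.imwrite("pics/w1.png",f["image"])
T=campose(f,s);P=grid(f,T)
m=(P[...,2]>.13)&(P[...,2]<.148)&(abs(P[...,0]-.48)<.07)&(abs(P[...,1]+.09)<.14)
k,l,st,ce=cv2.connectedComponentsWithStats(m.astype(np.uint8));i=1+np.argmax(st[1:,4])
X=P[l==i];print(len(X),X[:,2].mean(),cv2.minAreaRect((X[:,:2]*1000).astype(np.float32)))
q=proj(f,T,[L2W(p) for p in([0,75,54],[0,30,54],[0,-15,54],[0,-82,64])]);print(np.round(q))
for a in q: cv2.circle(f["image"],tuple(int(v) for v in a),2,(255,0,255),-1)
cv2.imwrite("pics/w1m.png",f["image"])
E
```

```text
t 0.85 tip lock [-265.92  678.1   131.34] F [-0.06  0.2  -0.76] gap 0.9973378988115572 rotErr [ 0.      0.     -0.3575]validation failed for argument at $[0]...
Traceback (most recent call last):
ValueError: attempt to get argmax of an empty sequence
```

The first row failed validation, probably because every row needs all six keys.

```bash
python3 -m handwheel '[{"tx":-476,"ty":-514,"tz":3,"ax":0,"ay":0,"az":-0.3575},{"tx":-476,"ty":-514,"tz":3,"ax":0,"ay":0,"az":-0.3575},{"tx":-476,"ty":-514,"tz":3,"ax":0,"ay":0,"az":-0.3575},{"tx":-476,"ty":-514,"tz":3,"ax":0,"ay":0,"az":-0.3575},{"tx":-476,"ty":-514,"tz":3,"ax":0,"ay":0,"az":-0.3575},{"tx":-476,"ty":-514,"tz":3,"ax":0,"ay":0,"az":-0.3575},{"tx":-476,"ty":-514,"tz":3,"ax":0,"ay":0,"az":-0.3575},{"tx":-476,"ty":-514,"tz":3,"ax":0,"ay":0,"az":-0.3575},{"tx":-476,"ty":-514,"tz":3,"ax":0,"ay":0,"az":-0.3575},{"tx":-476,"ty":-514,"tz":3,"ax":0,"ay":0,"az":-0.3575},{"tx":-476,"ty":-514,"tz":3,"ax":0,"ay":0,"az":-0.3575},{"tx":-476,"ty":-514,"tz":3,"ax":0,"ay":0,"az":-0.3575},{"tx":-476,"ty":-514,"tz":3,"ax":0,"ay":0,"az":-0.3575},{"tx":-476,"ty":-514,"tz":3,"ax":0,"ay":0,"az":-0.3575},{"tx":-476,"ty":-514,"tz":3,"ax":0,"ay":0,"az":-0.3575},{"tx":-476,"ty":-514,"tz":3,"ax":0,"ay":0,"az":-0.3575}]' -1 20; cat > look.py <<'E'
from h import *
import sys
where()
n=sys.argv[1]
s=telemetry.observe();f=optics.grab_frame("wrist")
T=campose(f,s);P=grid(f,T)
m=(P[...,2]>.13)&(P[...,2]<.148)&(abs(P[...,0]-.48)<.07)&(abs(P[...,1]+.09)<.14)
k,l,st,ce=cv2.connectedComponentsWithStats(m.astype(np.uint8))
if k>1:
    i=1+np.argmax(st[1:,4]);X=P[l==i];print(len(X),X[:,2].mean(),cv2.minAreaRect((X[:,:2]*1000).astype(np.float32)))
np.save("pics/"+n+".npy",P);cv2.imwrite(f"pics/{n}.png",f["image"])
q=proj(f,T,[L2W(p) for p in([0,75,54],[0,30,54],[0,-15,54],[0,-82,64])]);print(np.round(q).tolist())
for a in q: cv2.circle(f["image"],tuple(int(v) for v in a),2,(255,0,255),-1)
cv2.imwrite(f"pics/{n}m.png",f["image"])
E
python3 look.py w1
```

```text
time: 2.9
ee_pos: [0.4855, -0.054, 0.2504]
eef_rot: [-0.027, 3.141, 0.0]
force: [0.8, 0.9, 0.1]
finger_gap: -0.001
t 2.9 tip lock [-6.0000e-02  3.0990e+01  1.2843e+02] F [0.82 0.94 0.1 ] gap -0.0006451190491857664 rotErr [0.     0.0001 0.0016]
20971 0.13973674609319855 ((486.0657043457031, -82.80442810058594), (75.72003173828125, 200.32778930664062), 1.0739812850952148)
[[337.0, 217.0], [273.0, 217.0], [210.0, 217.0], [110.0, 221.0]]
```

View pics/w1m.png

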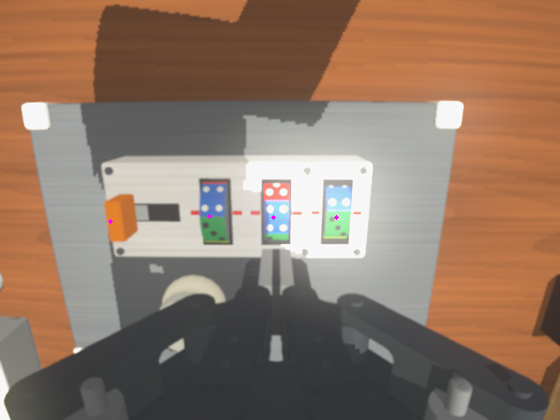

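The camera's up is towards the robot. The wheels are at about (337,215), (277,212) and (215,212), with the red marks near row 212, the bolt tab at (121,217) and the closed fingertips at (277,255). From the range data I'll measure each wheel's height and angle.

```bash
sed -i 's/O=np.array(\[.486,-.085,.100\])/O=np.array([.486,-.083,.100])/' h.py; cat > wheels.py <<'E'
from h import *
import sys
n=sys.argv[1]; P=np.load(f"pics/{n}.npy"); im=cv2.imread(f"pics/{n}.png"); hsv=cv2.cvtColor(im,cv2.COLOR_BGR2HSV)
L=W2L(P)
for nm,y0 in(("left",75),("mid",30),("right",-15)):
    m=(abs(L[...,1]-y0)<6)&(L[...,2]>41)&(L[...,2]<65)&(abs(L[...,0])<24)
    X=L[m];H=hsv[m]
    if len(X)<20: print(nm,"hidden");continue
    res=least_squares(lambda p:np.hypot(X[:,0]-p[0],X[:,2]-p[1])-25,[0,29],loss="soft_l1")
    x0,zc=res.x
    phi=np.arctan2(X[:,0]-x0,X[:,2]-zc)
    # top-of-wheel line by bins
    b=np.round(phi/0.1).astype(int)
    col=[]
    for k in range(b.min(),b.max()+1):
        h=H[b==k]
        if len(h)<3: continue
        c=[]
        for a in h:
            if a[2]<60: c.append('k')
            elif a[1]<90: c.append('w')
            elif a[0]<12 or a[0]>168: c.append('r')
            elif a[0]<38: c.append('y')
            elif a[0]<85: c.append('g')
            else: c.append('b')
        col.append((round(k*.1,1),''.join(sorted(set(c),key=c.count)[::-1])))
    print(nm,"n",len(X),"x0 %.1f top %.1f"%(x0,zc+25),"y %.1f"%X[:,1].mean(),col)
    # boundaries blue/green, red/blue, green/yellow
    def frac(t):
        pass
E
python3 - <<'E'
import re
E
python3 wheels.py w1; python3 - <<'E'
import cv2
i=cv2.imread("pics/w1.png")[150:265,95:385];cv2.imwrite("pics/w1z.png",cv2.resize(i,None,fx=2.7,fy=2.7,interpolation=cv2.INTER_CUBIC))
E
```

```text
left n 816 x0 0.7 top 50.0 y 75.1 [(-0.9, 'w'), (-0.8, 'w'), (-0.7, 'w'), (-0.6, 'w'), (-0.5, 'w'), (-0.4, 'w'), (-0.3, 'w'), (-0.2, 'w'), (-0.1, 'w'), (0.0, 'w'), (0.1, 'w'), (0.2, 'w'), (0.3, 'w'), (0.4, 'w'), (0.5, 'w'), (0.6, 'w'), (0.7, 'w'), (0.8, 'w'), (0.9, 'wgy')]
mid n 943 x0 0.7 top 52.7 y 29.9 [(-1.0, 'rw'), (-0.9, 'rw'), (-0.8, 'wr'), (-0.7, 'wr'), (-0.6, 'rw'), (-0.5, 'wr'), (-0.4, 'wb'), (-0.3, 'wb'), (-0.2, 'wb'), (-0.1, 'bw'), (0.0, 'b'), (0.1, 'b'), (0.2, 'bw'), (0.3, 'wb'), (0.4, 'wb'), (0.5, 'bw'), (0.6, 'gb'), (0.7, 'gw'), (0.8, 'gw'), (0.9, 'gw'), (1.0, 'w')]
right n 994 x0 0.7 top 56.5 y -15.0 [(-1.2, 'rb'), (-1.1, 'bwr'), (-1.0, 'bw'), (-0.9, 'wb'), (-0.8, 'bw'), (-0.7, 'b'), (-0.6, 'b'), (-0.5, 'b'), (-0.4, 'bw'), (-0.3, 'wb'), (-0.2, 'bw'), (-0.1, 'bw'), (0.0, 'gw'), (0.1, 'gw'), (0.2, 'gw'), (0.3, 'g'), (0.4, 'gw'), (0.5, 'gw'), (0.6, 'gw'), (0.7, 'gw'), (0.8, 'gw'), (0.9, 'g'), (1.0, 'gy')]
```

View pics/w1z.png

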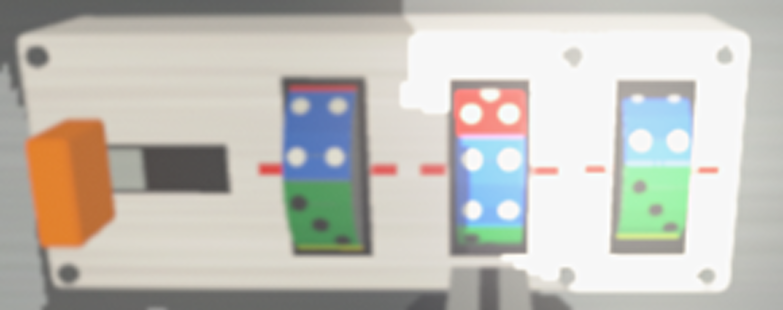

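```bash
cat > ang.py <<'E'
from h import *
import sys
# estimate wheel angle: match expected hue per phi over theta by least cost
n=sys.argv[1]; P=np.load(f"pics/{n}.npy"); im=cv2.imread(f"pics/{n}.png").astype(float)
L=W2L(P)
ref={1:(1,1,1),2:(0,.8,.9),3:(.25,.6,.2),4:(.75,.4,.2),5:(.2,.2,.8),6:(.1,.1,.1)}
for nm,y0 in(("left",75),("mid",30),("right",-15)):
    m=(abs(L[...,1]-y0)<7)&(L[...,2]>41.5)&(L[...,2]<65)&(abs(L[...,0])<24)
    X=L[m];C=im[m]
    if len(X)<20: print(nm,"hidden");continue
    x0,zc=least_squares(lambda p:np.hypot(X[:,0]-p[0],X[:,2]-p[1])-25,[0,29],loss="soft_l1").x
    phi=np.arctan2(X[:,0]-.5,X[:,2]-zc)
    ch=C-C.min(1,keepdims=True); k=ch.max(1)>12; phi=phi[k]; ch=ch[k]/np.linalg.norm(ch[k],axis=1,keepdims=True)
    RR={i:(np.array(v)-min(v)) for i,v in ref.items()}
    best=[]
    for th in np.arange(-.35,5.61,.01):
        num=np.clip(np.round((th-phi)/1.0472)+1,1,6).astype(int)
        tab=np.array([[0,0,0]]+[RR[i]/(np.linalg.norm(RR[i])+1e-9) for i in range(1,7)])
        best.append(((ch*tab[num]).sum(1).mean(),th))
    print(nm,"pix",k.sum(),"x0 %.1f top %.1f"%(x0,zc+25),"theta %.2f score %.3f"%(max(best)[1],max(best)[0]))
E
python3 ang.py w1; python3 -c "
from h import *
where();go([5,75,60])"
```

```text
left pix 804 x0 0.7 top 49.9 theta 2.46 score 0.979
mid pix 823 x0 0.8 top 52.7 theta 3.19 score 0.971
right pix 1067 x0 0.7 top 56.5 theta 2.56 score 0.957
t 2.95 tip lock [-4.0000e-02  2.8800e+01  1.2842e+02] F [ 0.59  0.22 -1.42] gap 0.0010879313465114438 rotErr [-0.      0.0001  0.0013]
d [-5.1 46.2 68.4] a [-0.      0.0001  0.0013] t 2.95 F [ 0.59  0.22 -1.42]
```

```bash
python3 -m handwheel '[{"tx":-8,"ty":46.2,"tz":20,"ax":0,"ay":0,"az":0.0013},{"tx":-8,"ty":46.2,"tz":50,"ax":0,"ay":0,"az":0.0013},{"tx":-8,"ty":46.2,"tz":69,"ax":0,"ay":0,"az":0.0013},{"tx":-8,"ty":46.2,"tz":74,"ax":0,"ay":0,"az":0.0013},{"tx":-8,"ty":46.2,"tz":74,"ax":0,"ay":0,"az":0.0013},{"tx":-8,"ty":46.2,"tz":74,"ax":0,"ay":0,"az":0.0013}]'; python3 -c "
from h import *
where()"
```

```text
time: 3.7
ee_pos: [0.4935, -0.0087, 0.1771]
eef_rot: [-0.022, 3.14, -0.0]
force: [0.0, 0.0, -0.3]
finger_gap: -0.006
t 3.7 tip lock [ 8.68 74.15 55.15] F [ 0.01  0.   -0.31] gap -0.005994602140822084 rotErr [-0.0001  0.0015 -0.0014]
```

```bash
w(){ python3 -c "
from h import *
where()"; }
python3 -m handwheel '[{"tx":0,"ty":0,"tz":1.5,"ax":0,"ay":0,"az":0},{"tx":0,"ty":0,"tz":3,"ax":0,"ay":0,"az":0},{"tx":0,"ty":0,"tz":3.5,"ax":0,"ay":0,"az":0},{"tx":0,"ty":0,"tz":3.5,"ax":0,"ay":0,"az":0}]' >/dev/null; w
python3 -m handwheel '[{"tx":0,"ty":0,"tz":0.5,"ax":0,"ay":0,"az":0},{"tx":0,"ty":0,"tz":1,"ax":0,"ay":0,"az":0},{"tx":0,"ty":0,"tz":1,"ax":0,"ay":0,"az":0}]' >/dev/null; w
```

```text
t 4.2 tip lock [ 8.07 74.21 50.81] F [-0.   -0.23 -0.52] gap -0.00037776402307282994 rotErr [-0.     -0.     -0.0013]
t 4.575 tip lock [ 8.18 74.22 49.96] F [-0.5   0.46  2.78] gap 0.0008378486705690899 rotErr [-0.      0.0001 -0.0013]
```

```bash
w(){ python3 -c "
from h import *
where()"; }
python3 -m handwheel '[{"tx":0,"ty":0,"tz":0.5,"ax":0,"ay":0,"az":0},{"tx":0,"ty":0,"tz":1,"ax":0,"ay":0,"az":0},{"tx":0,"ty":0,"tz":1,"ax":0,"ay":0,"az":0}]' >/dev/null; w
```

```text
t 4.95 tip lock [ 8.24 74.22 49.07] F [-1.33  0.6   5.83] gap -0.001698521290191775 rotErr [-0.      0.0003 -0.0013]
```

```bash
w(){ python3 -c "
from h import *
where()"; }
python3 -m handwheel '[{"tx":0,"ty":0,"tz":0.5,"ax":0,"ay":0,"az":0},{"tx":0,"ty":0,"tz":0.8,"ax":0,"ay":0,"az":0},{"tx":0,"ty":0,"tz":0.8,"ax":0,"ay":0,"az":0}]' >/dev/null; w
```

```text
t 5.325 tip lock [ 8.27 74.21 48.46] F [-1.5   0.16  7.52] gap -0.004600031334000516 rotErr [-0.0001  0.0004 -0.0013]
```

```bash
w(){ python3 -c "
from h import *
where()"; }
python3 -m handwheel '[{"tx":0,"ty":0,"tz":0.7,"ax":0,"ay":0,"az":0},{"tx":1,"ty":0,"tz":0.7,"ax":0,"ay":0,"az":0},{"tx":2.5,"ty":0,"tz":0.7,"ax":0,"ay":0,"az":0},{"tx":4,"ty":0,"tz":0.7,"ax":0,"ay":0,"az":0}]' >/dev/null; w
```

```text
t 5.825 tip lock [ 6.47 74.2  48.56] F [3.1  0.08 7.85] gap -0.0034722870904489458 rotErr [-0.0001  0.0053 -0.0014]
```

```bash
w(){ python3 -c "
from h import *
where()"; }
python3 -m handwheel '[{"tx":1.5,"ty":0,"tz":0.3,"ax":0,"ay":0,"az":0},{"tx":3,"ty":0,"tz":0.5,"ax":0,"ay":0,"az":0},{"tx":4.5,"ty":0,"tz":0.5,"ax":0,"ay":0,"az":0},{"tx":6,"ty":0,"tz":0.5,"ax":0,"ay":0,"az":0}]' >/dev/null; w
```

```text
t 6.325 tip lock [ 0.66 74.19 48.23] F [2.23 1.63 8.54] gap -0.0027089092653787357 rotErr [-0.0002  0.0057 -0.0013]
```

```bash
w(){ python3 -c "
from h import *
where()"; }
python3 -m handwheel '[{"tx":1.5,"ty":0,"tz":0,"ax":0,"ay":0,"az":0},{"tx":3,"ty":0,"tz":0,"ax":0,"ay":0,"az":0},{"tx":4.5,"ty":0,"tz":0,"ax":0,"ay":0,"az":0},{"tx":6,"ty":0,"tz":0,"ax":0,"ay":0,"az":0},{"tx":6,"ty":0,"tz":0,"ax":0,"ay":0,"az":0}]' >/dev/null; w
```

```text
t 6.95 tip lock [-5.56 74.21 48.12] F [1.75 0.91 8.94] gap -0.003358350383322111 rotErr [-0.0002  0.0052 -0.0013]
```

```bash

python3 -m handwheel '[{"tx":1.5,"ty":0,"tz":0,"ax":0,"ay":0,"az":0},{"tx":3,"ty":0,"tz":0,"ax":0,"ay":0,"az":0},{"tx":3,"ty":0,"tz":-4,"ax":0,"ay":0,"az":0},{"tx":0,"ty":0,"tz":-40,"ax":0,"ay":0,"az":0},{"tx":-5,"ty":-30,"tz":-50,"ax":0,"ay":0,"az":0},{"tx":-5,"ty":-30,"tz":-50,"ax":0,"ay":0,"az":0}]' ; python3 look.py w2; python3 ang.py w2
```

```text
time: 7.7
ee_pos: [0.483, -0.0398, 0.2195]
eef_rot: [-0.02, 3.14, -0.001]
force: [-0.2, -1.2, -0.6]
finger_gap: -0.0
t 7.7 tip lock [-2.29 43.19 97.52] F [-0.17 -1.19 -0.57] gap -0.0004604311999559741 rotErr [-0.0004  0.0018 -0.0029]
25299 0.13975895572070343 ((486.3455505371094, -82.90404510498047), (76.20117950439453, 200.177490234375), 1.077433705329895)
[[326.0, 236.0], [253.0, 236.0], [181.0, 236.0], [67.0, 242.0]]
left pix 1179 x0 0.7 top 49.9 theta 1.72 score 0.978
mid pix 1191 x0 0.7 top 52.7 theta 3.18 score 0.944
right pix 1378 x0 0.8 top 56.6 theta 2.56 score 0.949
```

View pics/w2.png

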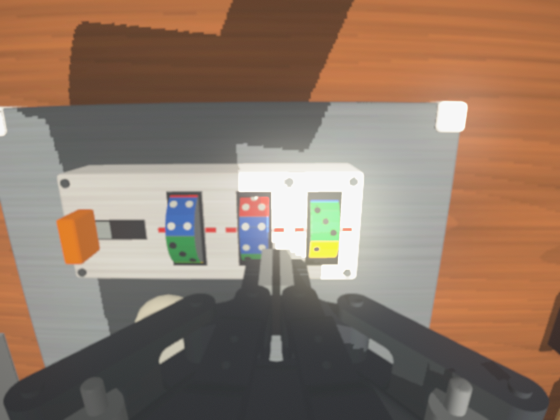

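The left wheel went from 2.46 to 1.72 rad, now centred on green (3) and heading to yellow at (324,249). The middle and right wheels haven't changed. Now the second stroke.

```bash
w(){ python3 -c "
from h import *
where()"; }
python3 -m handwheel '[{"tx":-10,"ty":31.5,"tz":10,"ax":0,"ay":0,"az":-0.003},{"tx":-10,"ty":31.5,"tz":35,"ax":0,"ay":0,"az":-0.003},{"tx":-10,"ty":31.5,"tz":45,"ax":0,"ay":0,"az":-0.003},{"tx":-10,"ty":31.5,"tz":46.5,"ax":0,"ay":0,"az":-0.003},{"tx":-10,"ty":31.5,"tz":46.5,"ax":0,"ay":0,"az":-0.003}]'>/dev/null;w
```

```text
t 8.375 tip lock [ 7.05 75.64 50.52] F [ 1.04  0.2  -0.19] gap 0.003246381327630124 rotErr [-0.0001  0.      0.0015]
```

```bash
w(){ python3 -c "
from h import *
where()"; }
python3 -m handwheel '[{"tx":-1,"ty":0,"tz":1,"ax":0,"ay":0,"az":0},{"tx":-1,"ty":0,"tz":2,"ax":0,"ay":0,"az":0},{"tx":-1,"ty":0,"tz":2.6,"ax":0,"ay":0,"az":0},{"tx":-1,"ty":0,"tz":3.2,"ax":0,"ay":0,"az":0},{"tx":-1,"ty":0,"tz":3.2,"ax":0,"ay":0,"az":0}]'>/dev/null;w
```

```text
t 9.0 tip lock [ 8.87 75.51 48.13] F [-0.93 -0.96  8.85] gap 0.0010576240859383325 rotErr [-0.0003  0.0019  0.0016]
```

```bash
w(){ python3 -c "
from h import *
where()"; }
python3 -m handwheel '[{"tx":1.5,"ty":0,"tz":0.3,"ax":0,"ay":0,"az":0},{"tx":3,"ty":0,"tz":0.3,"ax":0,"ay":0,"az":0},{"tx":4.5,"ty":0,"tz":0.3,"ax":0,"ay":0,"az":0},{"tx":6,"ty":0,"tz":0.3,"ax":0,"ay":0,"az":0},{"tx":8,"ty":0,"tz":0.3,"ax":0,"ay":0,"az":0},{"tx":10,"ty":0,"tz":0.3,"ax":0,"ay":0,"az":0}]'>/dev/null;w
python3 -m handwheel '[{"tx":2,"ty":0,"tz":0,"ax":0,"ay":0,"az":0},{"tx":4,"ty":0,"tz":0,"ax":0,"ay":0,"az":0},{"tx":6,"ty":0,"tz":0,"ax":0,"ay":0,"az":0},{"tx":7,"ty":0,"tz":0,"ax":0,"ay":0,"az":0},{"tx":7,"ty":0,"tz":0,"ax":0,"ay":0,"az":0}]'>/dev/null;w
```

```text
t 9.75 tip lock [ 0.89 75.47 48.5 ] F [3.04 0.63 8.28] gap 0.0007059851851906456 rotErr [-0.0003  0.0064  0.0015]
t 10.375 tip lock [-6.28 75.47 48.45] F [1.9  0.11 8.66] gap 0.0038555536321141326 rotErr [-0.0003  0.006   0.0015]
```

```bash

python3 -m handwheel '[{"tx":0,"ty":0,"tz":-4,"ax":0,"ay":0,"az":0},{"tx":0,"ty":0,"tz":-40,"ax":0,"ay":0,"az":0},{"tx":-5,"ty":-45,"tz":-50,"ax":0,"ay":0,"az":0},{"tx":-5,"ty":-45,"tz":-50,"ax":0,"ay":0,"az":0},{"tx":-5,"ty":-45,"tz":-50,"ax":0,"ay":0,"az":0}]' ; python3 look.py w3; python3 ang.py w3
```

```text
time: 11.0
ee_pos: [0.4812, -0.0523, 0.2186]
eef_rot: [0.026, -3.141, -0.0]
force: [-0.4, 0.1, -0.6]
finger_gap: 0.003
t 11.0 tip lock [-4.36 30.73 96.55] F [-0.37  0.09 -0.56] gap 0.0033071459905637123 rotErr [ 0.0003 -0.0007  0.0007]
25547 0.13972508099318362 ((486.6083984375, -82.65533447265625), (76.57832336425781, 200.09072875976562), 0.8510384559631348)
[[346.0, 240.0], [273.0, 240.0], [200.0, 240.0], [86.0, 245.0]]
left pix 1141 x0 0.7 top 49.9 theta 1.21 score 0.969
mid pix 883 x0 0.4 top 52.6 theta 3.18 score 0.960
right pix 1380 x0 0.8 top 56.6 theta 2.56 score 0.949
```

View pics/w3.png

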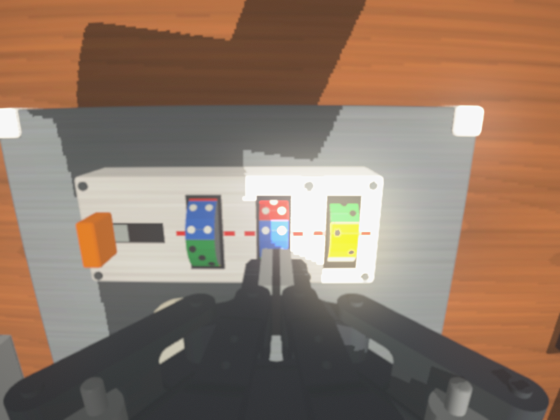

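```bash
cat > prof.py <<'E'
from h import *
import sys
# boundaries along wheel surface: hue class vs phi by depth points, using x0=0.7 and top from fit; majority at the wheel edges (y +-5..8: away from dots)
n=sys.argv[1]; P=np.load(f"pics/{n}.npy"); im=cv2.imread(f"pics/{n}.png").astype(float); L=W2L(P)
for nm,y0,top in(("left",75,49.9),("mid",30,52.7),("right",-15,56.5)):
    m=(abs(L[...,1]-y0)<8)&(L[...,2]>41.5)&(L[...,2]<65)&(abs(L[...,0])<24)
    X=L[m];C=im[m];ph=np.arctan2(X[:,0]-.7,X[:,2]-(top-25))
    ch=C-C.min(1,keepdims=True)
    refs={'y':(0,.8,.9),'g':(.05,.4,0),'b':(.55,.2,0),'r':(0,0,.6)}
    N=list(refs);Rf=np.array([np.array(refs[k])/np.linalg.norm(refs[k]) for k in N])
    ok=ch.max(1)>30; lab=np.argmax((ch/np.maximum(np.linalg.norm(ch,axis=1,keepdims=True),1))@Rf.T,1)
    out=[]
    for k in np.arange(-1,1.01,.05):
        s=ok&(abs(ph-k)<.025)
        out.append(f"{k:.2f}"+(N[np.bincount(lab[s]).argmax()] if s.sum()>3 else '-'))
    # compress
    o=[];
    for a in out:
        if not o or o[-1][0]!=a[-1]: o.append([a[-1],a[:-1],a[:-1]])
        else: o[-1][2]=a[:-1]
    print(nm,o)
E
for n in w1 w2 w3; do echo $n; python3 prof.py $n; done
```

```text
w1
left [['-', '-1.00', '-0.90'], ['b', '-0.85', '-0.20'], ['g', '-0.15', '0.80'], ['y', '0.85', '0.85'], ['-', '0.90', '1.00']]
mid [['r', '-1.00', '-0.50'], ['b', '-0.45', '0.55'], ['g', '0.60', '0.85'], ['-', '0.90', '0.90'], ['g', '0.95', '0.95'], ['-', '1.00', '1.00']]
right [['b', '-1.00', '-0.10'], ['g', '-0.05', '0.90'], ['y', '0.95', '1.00']]
w2
left [['-', '-1.00', '-0.90'], ['g', '-0.85', '0.10'], ['y', '0.15', '0.85'], ['-', '0.90', '1.00']]
mid [['r', '-1.00', '-0.55'], ['b', '-0.50', '0.55'], ['g', '0.60', '0.85'], ['-', '0.90', '1.00']]
right [['b', '-1.00', '-0.10'], ['g', '-0.05', '1.00']]
w3
left [['-', '-1.00', '-0.90'], ['g', '-0.85', '-0.45'], ['y', '-0.40', '0.65'], ['-', '0.70', '1.00']]
mid [['r', '-1.00', '-0.55'], ['b', '-0.50', '0.25'], ['-', '0.30', '1.00']]
right [['b', '-1.00', '-0.10'], ['g', '-0.05', '0.95'], ['-', '1.00', '1.00']]
```

The left wheel is now yellow (2) and reads about 1.14–1.18 rad. I'll trim it by roughly another 2.5 mm towards the robot.

```bash
w(){ python3 -c "
from h import *
where()"; }
python3 -m handwheel '[{"tx":-6.5,"ty":44,"tz":10,"ax":0,"ay":0,"az":0},{"tx":-6.5,"ty":44,"tz":35,"ax":0,"ay":0,"az":0},{"tx":-6.5,"ty":44,"tz":44,"ax":0,"ay":0,"az":0},{"tx":-6.5,"ty":44,"tz":46,"ax":0,"ay":0,"az":0},{"tx":-6.5,"ty":44,"tz":47,"ax":0,"ay":0,"az":0},{"tx":-6.5,"ty":44,"tz":48,"ax":0,"ay":0,"az":0},{"tx":-6.5,"ty":44,"tz":48.6,"ax":0,"ay":0,"az":0},{"tx":-6.5,"ty":44,"tz":48.6,"ax":0,"ay":0,"az":0}]'>/dev/null;w
```

```text
t 12.05 tip lock [ 2.98 74.54 49.01] F [-1.27 -0.27  6.25] gap 0.00559385475250874 rotErr [-0.0001  0.0011  0.0014]
```

```bash
w(){ python3 -c "
from h import *
where()"; }
python3 -m handwheel '[{"tx":0,"ty":0,"tz":0.7,"ax":0,"ay":0,"az":0},{"tx":1,"ty":0,"tz":1,"ax":0,"ay":0,"az":0},{"tx":2.5,"ty":0,"tz":1,"ax":0,"ay":0,"az":0},{"tx":4,"ty":0,"tz":1,"ax":0,"ay":0,"az":0},{"tx":4,"ty":0,"tz":1,"ax":0,"ay":0,"az":0},{"tx":4,"ty":0,"tz":1,"ax":0,"ay":0,"az":0}]'>/dev/null;w
```

```text
t 12.8 tip lock [ 0.89 74.5  48.79] F [2.72 0.28 7.02] gap -0.0017557498157988894 rotErr [-0.0002  0.0053  0.0013]
```

```bash

python3 -m handwheel '[{"tx":1,"ty":0,"tz":0.3,"ax":0,"ay":0,"az":0},{"tx":1,"ty":0,"tz":0.3,"ax":0,"ay":0,"az":0},{"tx":1,"ty":0,"tz":-4,"ax":0,"ay":0,"az":0},{"tx":0,"ty":-45,"tz":-40,"ax":0,"ay":0,"az":0},{"tx":0,"ty":-75,"tz":-50,"ax":0,"ay":0,"az":0},{"tx":0,"ty":-75,"tz":-50,"ax":0,"ay":0,"az":0},{"tx":0,"ty":-75,"tz":-50,"ax":0,"ay":0,"az":0}]' ; python3 look.py w4; python3 ang.py w4; python3 prof.py w4
```

```text
time: 13.68
ee_pos: [0.4841, -0.083, 0.2189]
eef_rot: [0.026, -3.141, -0.001]
force: [0.2, -0.6, 0.4]
finger_gap: -0.003
t 13.675 tip lock [-1.880e+00 -1.000e-02  9.687e+01] F [ 0.25 -0.59  0.44] gap -0.0027389684692563747 rotErr [ 0.0004 -0.0009  0.001 ]
25558 0.13976064539764624 ((486.19818115234375, -83.09004974365234), (75.68663024902344, 199.47669982910156), 0.9456717371940613)
[[396.0, 236.0], [323.0, 236.0], [250.0, 236.0], [136.0, 242.0]]
left pix 1165 x0 0.8 top 50.0 theta 1.33 score 0.910
mid pix 1245 x0 0.7 top 52.7 theta 3.18 score 0.958
right pix 1279 x0 0.7 top 56.5 theta 2.56 score 0.969
left [['-', '-1.00', '-0.90'], ['g', '-0.85', '-0.55'], ['y', '-0.50', '0.60'], ['-', '0.65', '1.00']]
mid [['r', '-1.00', '-0.50'], ['b', '-0.45', '0.55'], ['g', '0.60', '0.95'], ['-', '1.00', '1.00']]
right [['b', '-1.00', '-0.10'], ['g', '-0.05', '0.70'], ['-', '0.75', '0.75'], ['g', '0.80', '0.90'], ['-', '0.95', '1.00']]
```

View pics/w4.png

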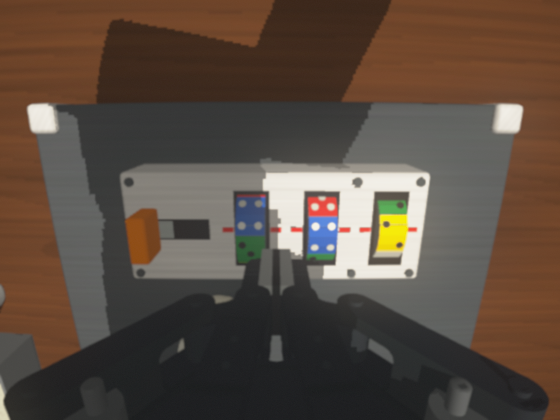

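The left wheel is now centred on yellow (rows 215–253, mark at row 230), the middle is unchanged, and the right boundary is at (251,236). Next is the right wheel, about 41 mm of rim away from the robot.

```bash
w(){ python3 -c "
from h import *
where()"; }
python3 -m handwheel '[{"tx":6,"ty":-15,"tz":20,"ax":0,"ay":0,"az":0.001},{"tx":6,"ty":-15,"tz":35,"ax":0,"ay":0,"az":0.001},{"tx":6,"ty":-15,"tz":39,"ax":0,"ay":0,"az":0.001},{"tx":6,"ty":-15,"tz":40,"ax":0,"ay":0,"az":0.001},{"tx":6,"ty":-15,"tz":41,"ax":0,"ay":0,"az":0.001},{"tx":6,"ty":-15,"tz":41.5,"ax":0,"ay":0,"az":0.001},{"tx":6,"ty":-15,"tz":41.5,"ax":0,"ay":0,"az":0.001}]'>/dev/null;w
```

```text
t 14.6 tip lock [ -6.84 -15.16  56.26] F [-0.85  3.05  3.73] gap -0.0010021947854855855 rotErr [0.0001 0.0011 0.0006]
```

```bash
w(){ python3 -c "
from h import *
where()"; }
python3 -m handwheel '[{"tx":0,"ty":0,"tz":0.6,"ax":0,"ay":0,"az":0},{"tx":0,"ty":0,"tz":1.3,"ax":0,"ay":0,"az":0},{"tx":0,"ty":0,"tz":1.3,"ax":0,"ay":0,"az":0}]'>/dev/null;w
```

```text
t 14.975 tip lock [ -6.76 -15.22  55.06] F [-1.06  3.32  8.1 ] gap -0.0026244185463273 rotErr [0.0001 0.0012 0.0005]
```

```bash
w(){ python3 -c "
from h import *
where()"; }
python3 -m handwheel '[{"tx":-1.5,"ty":0,"tz":0.4,"ax":0,"ay":0,"az":0},{"tx":-3,"ty":0,"tz":0.4,"ax":0,"ay":0,"az":0},{"tx":-4.5,"ty":0,"tz":0.4,"ax":0,"ay":0,"az":0},{"tx":-6,"ty":0,"tz":0.4,"ax":0,"ay":0,"az":0}]'>/dev/null;w

```

```text
t 15.475 tip lock [ -1.27 -15.18  54.64] F [-2.27  2.98  9.12] gap 8.552477648451608e-05 rotErr [0.0002 0.0001 0.0005]
```

```bash
w(){ python3 -c "
from h import *
where()"; }
python3 -m handwheel '[{"tx":-2,"ty":0,"tz":0,"ax":0,"ay":0,"az":0},{"tx":-4,"ty":0,"tz":0,"ax":0,"ay":0,"az":0},{"tx":-6,"ty":0,"tz":0,"ax":0,"ay":0,"az":0},{"tx":-8,"ty":0,"tz":0,"ax":0,"ay":0,"az":0},{"tx":-10,"ty":0,"tz":0,"ax":0,"ay":0,"az":0}]'>/dev/null;w
```

```text
t 16.1 tip lock [  8.82 -15.17  54.67] F [-1.8   2.46  9.45] gap 0.0015746678408623826 rotErr [0.0002 0.0002 0.0005]
```

```bash
w(){ python3 -c "
from h import *
where()"; }
python3 -m handwheel '[{"tx":0,"ty":0,"tz":-4,"ax":0,"ay":0,"az":0},{"tx":0,"ty":0,"tz":-8,"ax":0,"ay":0,"az":0},{"tx":18,"ty":0,"tz":-8,"ax":0,"ay":0,"az":0},{"tx":18,"ty":0,"tz":-8,"ax":0,"ay":0,"az":0},{"tx":18,"ty":0,"tz":-8,"ax":0,"ay":0,"az":0}]'>/dev/null;w
```

```text
t 16.725 tip lock [ -9.52 -15.39  62.  ] F [ 0.38  0.63 -0.12] gap 0.0027529267074669376 rotErr [-0.0001  0.0001  0.0004]
```

```bash
w(){ python3 -c "
from h import *
where()"; }
python3 -m handwheel '[{"tx":0,"ty":0,"tz":4,"ax":0,"ay":0,"az":0},{"tx":0,"ty":0,"tz":5.5,"ax":0,"ay":0,"az":0},{"tx":0,"ty":0,"tz":6.5,"ax":0,"ay":0,"az":0},{"tx":0,"ty":0,"tz":7.3,"ax":0,"ay":0,"az":0},{"tx":0,"ty":0,"tz":7.6,"ax":0,"ay":0,"az":0},{"tx":0,"ty":0,"tz":7.6,"ax":0,"ay":0,"az":0}]'>/dev/null;w
```

```text
t 17.475 tip lock [ -9.02 -15.34  54.93] F [-2.53  0.7   9.6 ] gap 0.0044528277561937035 rotErr [-0.0001  0.0003  0.0008]
```

```bash
w(){ python3 -c "
from h import *
where()"; }
python3 -m handwheel '[{"tx":-1.5,"ty":0,"tz":0.1,"ax":0,"ay":0,"az":0},{"tx":-3,"ty":0,"tz":0.1,"ax":0,"ay":0,"az":0},{"tx":-5,"ty":0,"tz":0.1,"ax":0,"ay":0,"az":0},{"tx":-7,"ty":0,"tz":0.1,"ax":0,"ay":0,"az":0},{"tx":-9,"ty":0,"tz":0.1,"ax":0,"ay":0,"az":0},{"tx":-11,"ty":0,"tz":0.1,"ax":0,"ay":0,"az":0},{"tx":-13,"ty":0,"tz":0.1,"ax":0,"ay":0,"az":0},{"tx":-15,"ty":0,"tz":0.1,"ax":0,"ay":0,"az":0},{"tx":-15,"ty":0,"tz":0.1,"ax":0,"ay":0,"az":0}]'>/dev/null;w
python3 -m handwheel '[{"tx":0,"ty":0,"tz":-5,"ax":0,"ay":0,"az":0},{"tx":0,"ty":0,"tz":-40,"ax":0,"ay":0,"az":0},{"tx":10,"ty":40,"tz":-43,"ax":0,"ay":0,"az":0},{"tx":10,"ty":40,"tz":-43,"ax":0,"ay":0,"az":0},{"tx":10,"ty":40,"tz":-43,"ax":0,"ay":0,"az":0}]' ; python3 look.py w5; python3 ang.py w5; python3 prof.py w5
```

```text
t 18.6 tip lock [  6.17 -15.32  54.96] F [-1.79  0.73  8.78] gap 0.0010478308719801008 rotErr [-0.0001  0.0006  0.0008]
time: 19.23
ee_pos: [0.4814, -0.0584, 0.2193]
eef_rot: [-0.027, 3.141, -0.0]
force: [0.7, -0.4, -1.2]
finger_gap: 0.0
t 19.225 tip lock [-4.17 24.62 97.27] F [ 0.73 -0.38 -1.23] gap 0.00030510038092553806 rotErr [-0.0002  0.0001  0.0015]
25374 0.13975302490289954 ((486.448486328125, -83.05831909179688), (76.10770416259766, 199.85142517089844), 0.8808335065841675)
[[356.0, 239.0], [283.0, 239.0], [211.0, 239.0], [97.0, 244.0]]
left pix 1081 x0 0.8 top 50.0 theta 1.09 score 0.966
mid pix 847 x0 0.6 top 52.7 theta 3.18 score 0.975
right pix 1378 x0 0.8 top 56.6 theta 3.74 score 0.903
left [['-', '-1.00', '-0.90'], ['g', '-0.85', '-0.55'], ['y', '-0.50', '0.55'], ['-', '0.60', '1.00']]
mid [['-', '-1.00', '-1.00'], ['r', '-0.95', '-0.55'], ['b', '-0.50', '0.25'], ['-', '0.30', '0.40'], ['b', '0.45', '0.50'], ['-', '0.55', '1.00']]
right [['-', '-1.00', '-1.00'], ['r', '-0.95', '0.10'], ['b', '0.15', '0.90'], ['-', '0.95', '1.00']]
```

View pics/w5.png

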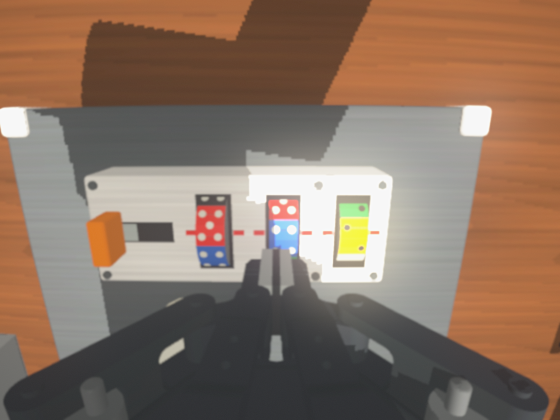

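The right wheel now shows red (5) above blue (boundary at (211,246)), about 3.75 rad. The left is steady at about 1.07 and the middle at 4. The right needs about 11 mm more.

```bash
w(){ python3 -c "
from h import *
where()"; }
python3 -m handwheel '[{"tx":1.3,"ty":-39.6,"tz":15,"ax":0,"ay":0,"az":0},{"tx":1.3,"ty":-39.6,"tz":30,"ax":0,"ay":0,"az":0},{"tx":1.3,"ty":-39.6,"tz":38,"ax":0,"ay":0,"az":0},{"tx":1.3,"ty":-39.6,"tz":40,"ax":0,"ay":0,"az":0},{"tx":1.3,"ty":-39.6,"tz":41,"ax":0,"ay":0,"az":0},{"tx":1.3,"ty":-39.6,"tz":42,"ax":0,"ay":0,"az":0},{"tx":1.3,"ty":-39.6,"tz":42.7,"ax":0,"ay":0,"az":0},{"tx":1.3,"ty":-39.6,"tz":42.7,"ax":0,"ay":0,"az":0}]'>/dev/null;w
```

```text
t 20.275 tip lock [ -5.08 -14.63  55.43] F [-2.63  1.45  7.26] gap -0.0012235822522268147 rotErr [-0.      0.0013  0.001 ]
```

```bash
w(){ python3 -c "
from h import *
where()"; }
python3 -m handwheel '[{"tx":-1,"ty":0,"tz":0.6,"ax":0,"ay":0,"az":0},{"tx":-2.5,"ty":0,"tz":0.6,"ax":0,"ay":0,"az":0},{"tx":-4,"ty":0,"tz":0.6,"ax":0,"ay":0,"az":0},{"tx":-6,"ty":0,"tz":0.6,"ax":0,"ay":0,"az":0},{"tx":-8,"ty":0,"tz":0.6,"ax":0,"ay":0,"az":0},{"tx":-10,"ty":0,"tz":0.6,"ax":0,"ay":0,"az":0},{"tx":-11,"ty":0,"tz":0.6,"ax":0,"ay":0,"az":0},{"tx":-11,"ty":0,"tz":0.6,"ax":0,"ay":0,"az":0}]'>/dev/null;w
python3 -m handwheel '[{"tx":0,"ty":0,"tz":-5,"ax":0,"ay":0,"az":0},{"tx":0,"ty":0,"tz":-40,"ax":0,"ay":0,"az":0},{"tx":6,"ty":10,"tz":-43,"ax":0,"ay":0,"az":0},{"tx":6,"ty":15,"tz":-43,"ax":0,"ay":0,"az":0},{"tx":6,"ty":15,"tz":-43,"ax":0,"ay":0,"az":0}]' ; python3 look.py w6; python3 ang.py w6; python3 prof.py w6
```

```text
t 21.275 tip lock [  6.26 -14.62  55.11] F [-2.13  1.75  8.6 ] gap 0.0031581948718217142 rotErr [-0.0001  0.002   0.001 ]
time: 21.9
ee_pos: [0.4849, -0.0823, 0.2183]
eef_rot: [0.027, -3.14, -0.0]
force: [0.1, -0.5, 0.2]
finger_gap: -0.0
t 21.9 tip lock [-1.09  0.71 96.32] F [ 0.11 -0.47  0.22] gap -0.0004847302476814358 rotErr [ 0.0003 -0.0011  0.0015]
25928 0.13975144800969122 ((486.6370849609375, -83.15323638916016), (76.69526672363281, 199.05514526367188), 0.9580450057983398)
[[395.0, 235.0], [322.0, 235.0], [249.0, 235.0], [134.0, 241.0]]
left pix 1174 x0 0.9 top 50.0 theta 1.25 score 0.909
mid pix 1265 x0 0.8 top 52.7 theta 3.17 score 0.957
right pix 1035 x0 0.7 top 56.6 theta 4.25 score 0.864
left [['-', '-1.00', '-0.90'], ['g', '-0.85', '-0.55'], ['y', '-0.50', '0.60'], ['-', '0.65', '1.00']]
mid [['r', '-1.00', '-0.50'], ['b', '-0.45', '0.50'], ['g', '0.55', '0.95'], ['-', '1.00', '1.00']]
right [['-', '-1.00', '-0.50'], ['r', '-0.45', '0.60'], ['b', '0.65', '0.75'], ['-', '0.80', '1.00']]
```

View pics/w6.png

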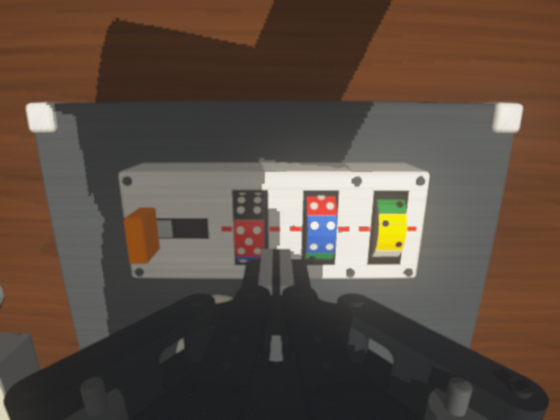

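The wheels read 2, 4 and 5: red is centred on the mark at (249,229), about 4.23 rad, and the left and middle are unchanged. Next I'll locate the bolt tab.

```bash
python3 - <<'E'
from h import *
for n in ("w6","w1"):
    P=np.load(f"pics/{n}.npy");L=W2L(P);h=cv2.cvtColor(cv2.imread(f"pics/{n}.png"),cv2.COLOR_BGR2HSV)
    m=(L[...,1]<-60)&(L[...,1]>-110)&(L[...,2]>45)&(abs(L[...,0])<30)&(h[...,1]>120)
    X=L[m];print(len(X),np.percentile(X,[2,50,98],axis=0).round(1).tolist())
    t=X[X[:,2]>61];print("top",len(t),np.percentile(t,[3,50,97],axis=0).round(1).tolist())
go([0,-120,100]);go([0,-120,48])
E
```

```text
1481 [[-14.2, -87.2, 46.0], [-1.8, -78.9, 62.6], [13.5, -75.6, 64.4]]
top 938 [[-13.5, -87.2, 61.4], [-0.4, -81.1, 63.2], [13.3, -75.9, 64.4]]
1130 [[-14.3, -86.6, 45.9], [-1.3, -77.9, 62.3], [13.6, -75.8, 64.4]]
top 666 [[-13.6, -86.7, 61.4], [-0.6, -81.1, 63.2], [13.5, -76.1, 64.4]]
d [  -0.8 -120.5   -3.7] a [ 0.0002 -0.0012  0.0014] t 21.95 F [0.05 0.02 0.26]
d [  -0.9 -120.5   48.3] a [ 0.0002 -0.0012  0.0014] t 21.95 F [0.05 0.02 0.26]
```

```bash
w(){ python3 -c "
from h import *
where()"; }
python3 -m handwheel '[{"tx":-1,"ty":-60,"tz":-4,"ax":0,"ay":0,"az":0.0014},{"tx":-1,"ty":-120,"tz":-4,"ax":0,"ay":0,"az":0.0014},{"tx":-1,"ty":-121,"tz":-4,"ax":0,"ay":0,"az":0.0014},{"tx":-1,"ty":-121,"tz":20,"ax":0,"ay":0,"az":0.0014},{"tx":-1,"ty":-121,"tz":47,"ax":0,"ay":0,"az":0.0014},{"tx":-1,"ty":-121,"tz":47,"ax":0,"ay":0,"az":0.0014},{"tx":-1,"ty":-121,"tz":47,"ax":0,"ay":0,"az":0.0014}]'>/dev/null;w
python3 -m handwheel '[{"tx":0,"ty":3,"tz":0,"ax":0,"ay":0,"az":0},{"tx":0,"ty":6,"tz":0,"ax":0,"ay":0,"az":0},{"tx":0,"ty":9,"tz":0,"ax":0,"ay":0,"az":0},{"tx":0,"ty":11,"tz":0,"ax":0,"ay":0,"az":0},{"tx":0,"ty":11,"tz":0,"ax":0,"ay":0,"az":0}]'>/dev/null;w
```

```text
t 22.825 tip lock [   0.78 -120.55   50.37] F [0.24 0.02 0.85] gap -0.002659991678809831 rotErr [ 0.0001 -0.0001 -0.0002]
t 23.45 tip lock [   0.49 -109.69   50.07] F [-0.04  0.65 -0.19] gap 0.006143295708441012 rotErr [ 0.     -0.     -0.0004]
```

```bash
w(){ python3 -c "
from h import *
where()"; }
python3 -m handwheel '[{"tx":0,"ty":1.5,"tz":0,"ax":0,"ay":0,"az":0},{"tx":0,"ty":3,"tz":0,"ax":0,"ay":0,"az":0},{"tx":0,"ty":4.5,"tz":0,"ax":0,"ay":0,"az":0},{"tx":0,"ty":6,"tz":0,"ax":0,"ay":0,"az":0},{"tx":0,"ty":6,"tz":0,"ax":0,"ay":0,"az":0}]'>/dev/null;w
python3 -m handwheel '[{"tx":0,"ty":1,"tz":0,"ax":0,"ay":0,"az":0},{"tx":0,"ty":2,"tz":0,"ax":0,"ay":0,"az":0},{"tx":0,"ty":3,"tz":0,"ax":0,"ay":0,"az":0},{"tx":0,"ty":3,"tz":0,"ax":0,"ay":0,"az":0}]'>/dev/null;w
```

```text
t 24.075 tip lock [   0.49 -103.81   50.01] F [ 0.03 -0.49  0.11] gap -0.003527491256489176 rotErr [ 0.     -0.0001 -0.0006]
t 24.575 tip lock [   0.56 -101.07   50.04] F [ 0.65 -3.07  0.2 ] gap 0.0002434737961070491 rotErr [-0.0003  0.0001 -0.0006]
```

```bash
w(){ python3 -c "
from h import *
where()"; }
python3 -m handwheel '[{"tx":0,"ty":0.8,"tz":0,"ax":0,"ay":0,"az":0},{"tx":0,"ty":1.6,"tz":0,"ax":0,"ay":0,"az":0},{"tx":0,"ty":1.6,"tz":0,"ax":0,"ay":0,"az":0}]'>/dev/null;w
python3 -m handwheel '[{"tx":0,"ty":0.8,"tz":0,"ax":0,"ay":0,"az":0},{"tx":0,"ty":1.6,"tz":0,"ax":0,"ay":0,"az":0},{"tx":0,"ty":1.6,"tz":0,"ax":0,"ay":0,"az":0}]'>/dev/null;w
```

```text
t 24.95 tip lock [  0.52 -99.25  50.02] F [-0.96 -2.73 -0.29] gap 0.0019331851131483208 rotErr [ 0.     -0.     -0.0007]
t 25.325 tip lock [  0.55 -97.57  50.03] F [-0.77 -2.66 -0.62] gap -0.001452229015857444 rotErr [ 0.0001  0.     -0.0006]
```

```bash
w(){ python3 -c "
from h import *
where()"; }
python3 -m handwheel '[{"tx":0,"ty":0.8,"tz":0,"ax":0,"ay":0,"az":0},{"tx":0,"ty":1.6,"tz":0,"ax":0,"ay":0,"az":0},{"tx":0,"ty":1.6,"tz":0,"ax":0,"ay":0,"az":0}]'>/dev/null;w
```

```text
t 25.7 tip lock [  0.56 -95.99  50.04] F [-0.61 -3.07  0.27] gap -0.002498996616637982 rotErr [ 0.0001  0.0001 -0.0006]
```

```bash
w(){ python3 -c "
from h import *
where()"; }
python3 -m handwheel '[{"tx":0,"ty":0.8,"tz":0,"ax":0,"ay":0,"az":0},{"tx":0,"ty":1.6,"tz":0,"ax":0,"ay":0,"az":0},{"tx":0,"ty":1.6,"tz":0,"ax":0,"ay":0,"az":0}]'>/dev/null;w
```

```text
t 26.075 tip lock [  0.53 -94.39  50.01] F [-0.37 -1.71  0.03] gap 0.0010395533863871928 rotErr [ 0.0001 -0.     -0.0007]
```

The bolt has slid about 7 mm at 3 N with no block, so the code is accepted. I'll keep going.

```bash
w(){ python3 -c "
from h import *
where()"; }
python3 -m handwheel '[{"tx":0,"ty":1,"tz":0,"ax":0,"ay":0,"az":0},{"tx":0,"ty":2,"tz":0,"ax":0,"ay":0,"az":0},{"tx":0,"ty":3,"tz":0,"ax":0,"ay":0,"az":0},{"tx":0,"ty":4,"tz":0,"ax":0,"ay":0,"az":0}]'>/dev/null;w
python3 -m handwheel '[{"tx":0,"ty":1,"tz":0,"ax":0,"ay":0,"az":0},{"tx":0,"ty":2,"tz":0,"ax":0,"ay":0,"az":0},{"tx":0,"ty":3,"tz":0,"ax":0,"ay":0,"az":0},{"tx":0,"ty":4,"tz":0,"ax":0,"ay":0,"az":0},{"tx":0,"ty":5,"tz":0,"ax":0,"ay":0,"az":0},{"tx":0,"ty":5,"tz":0,"ax":0,"ay":0,"az":0}]'>/dev/null;w
python3 -m handwheel '[{"tx":0,"ty":1,"tz":0,"ax":0,"ay":0,"az":0},{"tx":0,"ty":2,"tz":0,"ax":0,"ay":0,"az":0},{"tx":0,"ty":2,"tz":0,"ax":0,"ay":0,"az":0}]'>/dev/null;w
```

```text
t 26.575 tip lock [  0.53 -90.41  50.03] F [-0.77 -3.21 -0.41] gap 0.00018641101976620456 rotErr [ 0.      0.     -0.0007]
t 27.325 tip lock [  0.52 -85.37  50.02] F [ 0.31 -1.02  0.07] gap -0.0023060941317921617 rotErr [ 0.0001 -0.     -0.0007]
t 27.7 tip lock [  0.52 -83.39  50.02] F [ 0.63 -2.1  -0.24] gap 0.005920518391411744 rotErr [ 0.0001 -0.0001 -0.0007]
```

```bash
w(){ python3 -c "
from h import *
where()"; }
python3 -m handwheel '[{"tx":0,"ty":0.6,"tz":0,"ax":0,"ay":0,"az":0},{"tx":0,"ty":1.2,"tz":0,"ax":0,"ay":0,"az":0},{"tx":0,"ty":1.2,"tz":0,"ax":0,"ay":0,"az":0}]'>/dev/null;w
```

```text
t 28.075 tip lock [  0.52 -82.23  50.03] F [-0.33 -2.13  0.58] gap 0.0007669191599502482 rotErr [ 0.0001 -0.     -0.0007]
```

```bash
w(){ python3 -c "
from h import *
where()"; }
python3 -m handwheel '[{"tx":0,"ty":0.6,"tz":0,"ax":0,"ay":0,"az":0},{"tx":0,"ty":1.2,"tz":0,"ax":0,"ay":0,"az":0},{"tx":0,"ty":1.2,"tz":0,"ax":0,"ay":0,"az":0}]'>/dev/null;w
```

```text
t 28.45 tip lock [  0.54 -81.04  50.03] F [-0.47 -2.2  -1.36] gap 0.0016227161277142927 rotErr [ 0.      0.     -0.0007]
```

```bash
w(){ python3 -c "
from h import *
where()"; }
python3 -m handwheel '[{"tx":0,"ty":0.5,"tz":0,"ax":0,"ay":0,"az":0},{"tx":0,"ty":1,"tz":0,"ax":0,"ay":0,"az":0},{"tx":0,"ty":1,"tz":0,"ax":0,"ay":0,"az":0}]'>/dev/null;w
```

```text
t 28.825 tip lock [  0.55 -80.22  50.03] F [-0.41 -4.66 -0.1 ] gap -0.000989514385200068 rotErr [-0.0003  0.     -0.0005]
```

```bash
w(){ python3 -c "
from h import *
where()"; }
python3 -m handwheel '[{"tx":0,"ty":0.4,"tz":0,"ax":0,"ay":0,"az":0},{"tx":0,"ty":0.8,"tz":0,"ax":0,"ay":0,"az":0},{"tx":0,"ty":0.8,"tz":0,"ax":0,"ay":0,"az":0}]'>/dev/null;w
```

```text
t 29.2 tip lock [  0.61 -80.05  50.09] F [-0.59 -8.32 -1.07] gap 0.0008721751631019155 rotErr [-0.0013  0.0002 -0.0003]
```

The rubber stop was felt at 8 N. I'll hold briefly, back off, lift and check.

```bash

python3 -m handwheel '[{"tx":0,"ty":0,"tz":0,"ax":0,"ay":0,"az":0},{"tx":0,"ty":0,"tz":0,"ax":0,"ay":0,"az":0},{"tx":0,"ty":-4,"tz":0,"ax":0,"ay":0,"az":0},{"tx":0,"ty":-15,"tz":0,"ax":0,"ay":0,"az":0},{"tx":0,"ty":-15,"tz":-30,"ax":0,"ay":0,"az":0},{"tx":0,"ty":-15,"tz":-60,"ax":0,"ay":0,"az":0},{"tx":0,"ty":60,"tz":-60,"ax":0,"ay":0,"az":0},{"tx":0,"ty":80,"tz":-60,"ax":0,"ay":0,"az":0},{"tx":0,"ty":80,"tz":-60,"ax":0,"ay":0,"az":0},{"tx":0,"ty":80,"tz":-60,"ax":0,"ay":0,"az":0}]' ; python3 look.py w7; python3 prof.py w7; python3 - <<'E'
from h import *
n="w7"
P=np.load(f"pics/{n}.npy");L=W2L(P);h=cv2.cvtColor(cv2.imread(f"pics/{n}.png"),cv2.COLOR_BGR2HSV)
m=(L[...,1]<-40)&(L[...,1]>-110)&(L[...,2]>61)&(L[...,2]<67)&(abs(L[...,0])<20)&(h[...,1]>120)
t=L[m];print("tab top",len(t),np.percentile(t,[3,50,97],axis=0).round(1).tolist())
E
```

```text
time: 30.45
ee_pos: [0.4868, -0.0828, 0.232]
eef_rot: [-0.024, 3.141, -0.0]
force: [0.6, 0.3, 0.2]
finger_gap: -0.002
t 30.45 tip lock [  0.77   0.23 110.04] F [0.61 0.34 0.22] gap -0.0018257553996379981 rotErr [-0.0001  0.0001 -0.0004]
23897 0.1397512676943367 ((486.3327331542969, -83.01533508300781), (76.0250015258789, 199.5475616455078), 0.8942724466323853)
[[389.0, 224.0], [320.0, 225.0], [251.0, 225.0], [144.0, 230.0]]
left [['-', '-1.00', '-0.90'], ['g', '-0.85', '-0.55'], ['y', '-0.50', '0.60'], ['-', '0.65', '1.00']]
mid [['r', '-1.00', '-0.50'], ['b', '-0.45', '0.55'], ['g', '0.60', '0.80'], ['-', '0.85', '0.85'], ['g', '0.90', '0.95'], ['-', '1.00', '1.00']]
right [['-', '-1.00', '-0.50'], ['r', '-0.45', '0.65'], ['b', '0.70', '0.85'], ['-', '0.90', '0.95'], ['b', '1.00', '1.00']]
tab top 813 [[-13.6, -64.8, 61.7], [-0.5, -59.4, 63.2], [13.6, -54.1, 64.5]]
```

View pics/w7.png

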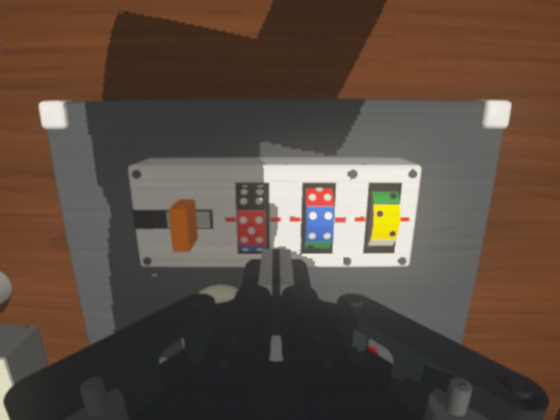

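The tab at (182,225) moved from y = -81.1 to -59.4 mm, so it is about 21.7 mm open. The wheels still read 2 / 4 / 5, the tip is 46 mm clear of the lock, and nothing was bumped. Handing in.

```bash
python3 -c "
from workcell import order
print(order.finish_job())"
```

```text
the job is handed in; nothing more can be done
None
```

The strongbox lock is set to 2-4-5 with the bolt slid open and let go, and I handed the job in at about 30.5 s. The hand-in gives no verdict, so the results below are my own last checks.

**What I did:** With the gripper shut, I felt for each wheel I turned. Their tops were about 50 mm (left) and 56.5 mm (right) in the lock's frame. I rolled the left wheel towards the robot in two strokes plus a small trim, and the right wheel away in three strokes. Presses were about 7–10 N. I then pushed the bolt left at about 3 N until I felt the rubber stop at 8.3 N, backed off and lifted clear.

**Last checks, from the wrist camera:**

| Part | Reading | Target |
|---|---|---|
| Left wheel | about 1.05–1.10 rad | 1.047 |
| Middle wheel | unchanged (reads 3.14–3.19) | 3.142 |
| Right wheel | about 4.2–4.3 rad | 4.189 |
| Bolt | about 21.7 mm open | more than 19.5 mm |

The largest force I read on the lock was about 10 N, but I only read it at the end of each move. The tip ended about 46 mm above the lock's highest part. I did not re-measure the cosmetics at the end, but no move came near them.

**Disagreements:**
- One of my two angle estimates was unreliable on the yellow wheel, giving 1.09–1.33 rad. I relied on the colour-boundary estimate and the picture instead.
- The boundary method also read the middle wheel about 0.03–0.05 rad high, and I allowed for that in trimming the wheels.
- The right wheel is probably about 0.05 rad past centre, at most 0.15 by the highest raw reading. Either is inside the 0.17 rad tolerance.

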